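Push the axle home in the bobbin stand

TASK

The axle of the little wooden bobbin stand lies in its rest. Take it by the steel shaft and push its round nose partway into the brass-rimmed bore of the stand, then let go, take it further back by the wooden knob behind the collar, and push it fully home until the collar sits flush against the brass rim. A brake inside the bore drags, so keep pushing through that, but do not force anything and feel for the stop; leave the axle there, let go, and do not disturb the goods around it.

Things in the scene. Friction and masses are not known exactly. Their poses are not given: they have to be found in the camera images.
- axle_shaft (a point): Middle of the axle's free steel shaft, on its axis; where to grip it in the rest. x points along the axle to its nose. The shaft is 12 mm in diameter with a hemispherical nose; the nose tip is 80 mm ahead (+x) of this point, the collar's front face 80 mm behind. The axle (0.07 to 0.14 kg) balances about 35 mm behind this point. It starts level, axis 45 mm above the table.
- axle_collar (a point): Centre of the front face of the axle's collar, on the axis; x points to the nose, whose tip is 160 mm ahead. The collar is a steel disc 32 mm in diameter, 8 mm thick, behind this point (-x); behind it is the wooden knob, a cylinder 22 mm in diameter and 45 mm long, its middle 30.5 mm and its end 53 mm behind this point.
- bore_mouth (a point): Centre of the bore's mouth in the face of the brass rim (25 mm outside diameter, standing 3 mm out of the wooden cheek), 45 mm above the table. x points level into the bore, z up. The bore is straight, 14 mm in diameter, 183 mm deep. The axle is home when its collar's front face meets this rim, a rigid stop, with the nose 160 mm in. Keep the push under 20 N.
- stand: Bobbin stand screwed to the table: base 200x110x12 mm, wooden cheeks 80 mm wide, top 76 mm high, empty bobbin between. Origin under the middle of its base, x along the bore, 93 mm past the mouth. Hidden brake cup in the bore: the nose meets it 75 to 115 mm deep; from there it drags at about 8 N (more if fast), slides along to the end, does not spring back and is not the stop.
- rest: Wooden rest fixed to the table, in which the axle starts: base 150x70x8 mm and two forks 12 mm thick, 36 mm wide, 53 mm high, 60 mm either side of its origin along its x. The axle lies along x in their slots, 15 mm wide and open at the top; between the forks all is clear above 8 mm. Origin under the middle of the base.
- axle: The loose axle as a whole: same origin and axes as point axle_collar. Total length 213 mm.
- scrubby_peach: peach round crochet scrubby, 88 mm across, 43 mm high; bystander to leave alone. Origin under its centre.
- coasters_plum: plum round stack of crochet coasters, 115 mm across, 28 mm high; bystander to leave alone. Origin under its centre.
- case_jade: jade-green glasses sleeve, 202x79x24 mm, long side along its x; bystander to leave alone. Origin under its centre.

How it is judged:
On the way, in this order (a step that is already met when the one before it is completed fails the run):
1. held by the shaft ahead of the collar, the axle's nose is at least 30 mm inside the bore (x of axle_collar in the frame of bore_mouth between -0.13 and -0.01 m and x of the grasp point in the frame of axle_collar above 0.003 m and contact force between the fingers and axle above 1 N and angle between the x axis of axle_collar and the x axis of bore_mouth, either way round below 0.15 rad and y of axle_collar in the frame of bore_mouth between -0.012 and 0.012 m and z of axle_collar in the frame of bore_mouth between -0.012 and 0.012 m), for 0.1 s.
2. let go of partway in: nothing of the robot touches the axle while it stays in the bore, not yet home (x of axle_collar in the frame of bore_mouth between -0.14 and -0.01 m and not (contact force between the arm and axle above 0.05 N) and not (contact force between the fingers and axle above 0.05 N) and angle between the x axis of axle_collar and the x axis of bore_mouth, either way round below 0.15 rad), for 0.1 s.
3. taken again by the knob behind the collar, before it is home (x of axle_collar in the frame of bore_mouth between -0.14 and -0.005 m and x of the grasp point in the frame of axle_collar between -0.06 and -0.003 m and contact force between the fingers and axle above 1 N), for 0.1 s.
At the end, for the whole second after the job is handed in: The axle is home in the bore: collar face within 1.5 mm of the brass rim, within 3 mm of the bore's axis, in line within 0.04 rad, at rest and released (x of axle_collar in the frame of bore_mouth above -0.0015 m and angle between the x axis of axle_collar and the x axis of bore_mouth, either way round below 0.04 rad and linear speed of axle below 0.01 m/s and contact force between the fingers and axle below 0.05 N and y of axle_collar in the frame of bore_mouth between -0.003 and 0.003 m and z of axle_collar in the frame of bore_mouth between -0.003 and 0.003 m); the robot touches nothing.
It fails at once if the axle is forced: more than 25 N between axle and stand while the fingers act on it (contact force between axle and stand above 25 N and contact force between the fingers and axle above 1 N).
It fails at once if the scrubby_peach is shoved more than 15 mm (distance of scrubby_peach from where it was at the start of the episode above 0.015 m).
It fails at once if the coasters_plum is shoved more than 15 mm (distance of coasters_plum from where it was at the start of the episode above 0.015 m).
It fails at once if the case_jade is shoved more than 15 mm (distance of case_jade from where it was at the start of the episode above 0.015 m).
It also fails if it takes over 69 s, if anything falls off the work surface, if the arm or the gripper's body presses on something with over 40 N, if the wrist force passes 120 N, or if a joint passes its speed limit or range.

ROBOT

A 7-joint arm with a two-finger parallel gripper is mounted at the origin on a cart in front of the work surface, level with it; the furniture and walls round the work are solid. World frame = base frame: x ahead of the robot, y to its left, z up, the work surface at z = 0. Lengths are in m, angles in rad, forces in N, time in s.
With the tool pointing down it reaches from about 0.425 to 0.95 m from the base axis. Payload 4.7 kg.
Tool frame: the origin (TCP) lies at the very end of the fingers, on their centre line; the grasp point (between the pads) lies 19 mm behind it; z points along the fingers, y is the line along which they close (so a half turn about z gives the same grasp; the last joint's range is limited). The gripper opens to 87 mm and grips with 3 to 60 N. Pads are 19 mm wide; open, the fingers measure 117 mm over their backs; the gripper's body (75 mm by 190 mm) begins 51 mm behind the grasp point.
Start: joints at [1.245, 0.469, -0.049, 1.532, 0.024, 1.141, -0.082], TCP at [0.197, -0.645, 0.223] pointing down, gripper open.
Joint ranges: [-2.59, 2.59], [-0.33, 1.99], [-1.39, 1.29], [0.1, 2.45], [-1.04, 4.18], [0.21, 1.99], [-2.66, 2.66]. Speed limits (rad/s): [2.57, 2.57, 3.14, 3.14, 3.14, 3.14, 3.14].

INTERFACE

Orientations are given as a unit quaternion [w, x, y, z].
In Python, from rig import status, cams, ticket, finder gives the robot as it stands.
- The arm moves only by the shell command python3 -m crank 'ROWS'. ROWS is text: rows parted by semicolons, each of 5 numbers parted by spaces: the shift along the tool's x, y, z in mm, then the turn about the tool's z in rad, then the closure in counts, from 0 (fully open) to 255 (shut). In form: x y z twist hand; .... A call has 1 to 20 rows; each row is the pose to reach, as a shift and turn from the pose commanded when the call began, along the tool's axes at that moment; what a row does not reach only later rows make up. A row lasts 1/10 s, in which the tool goes at most 50 mm and 8.59 degrees, less where a joint would pass 70% of its speed; a pose out of reach is approached as far as the arm can. A call with a gripper value outside its range is refused whole. The fingers move at their own pace and stop on an object; the grip force is fixed at half the most. Time passes only in rows, so rows that repeat a pose let the fingers close. It gives the time, the measured TCP pose, the force, the opening and the grip force at its end, in the units of the state.
- status.sense(): the state, without advancing time (a new reading comes with each control period).
- cams.snapshot(name): name is "scene" or "top" or "wrist"; returns a dict with "image" (480x640x3 uint8, red, green, blue), "fx", "fy", "cx", "cy" (pixels), "dist" ([k1, k2, p1, p2, k3] as OpenCV has them; the pictures are not rectified), "origin" and "orientation" of the camera in the world. Camera axes: x right, y up, looking along -z (the intrinsics and any distortion apply to the point x, -y, -z); pixel columns grow to the right and rows downward; lengths in m; the calibration is good to about 2 mm. A picture is of the moment at which its call begins. There is no depth.
- ticket.hand_in(): hands the job in; it is judged then, once.
Trained networks look in the newest picture that a camera, given by its name, has taken for a name from the list of things; names that differ only in an ending like _2 or _b are one class to them, and where a whole thing is asked for, a point or a joint stands for the part that bears it (a point fixed in the world has none). Each returns a list of dicts, best first, with "p" (0 to 1); they miss things now and then, are a little off and sometimes report something else, mostly with a low value. They report only what shows in the picture. A call takes as long as a camera call.
- finder.find_in(camera, label): "rect" ([left, top, width, height] in pixels, round what is visible of it).
- finder.silhouettes(camera, label): "pixels" (480x640 bool, what is visible of it) and "rect" ([left, top, width, height] in pixels, round what is visible of it).
The state is a dict: "time": time; "joint_pos": joint angles; "qd": joint speeds; "joint_torque": joint torques, N m; "position": TCP position; "tool_rot": TCP orientation; "force": force on the tool from outside, world axes, zero at the start; "torque": the same for the moment, N m; "width": finger opening in m; "gripper_force": force on a finger pad.
Only numpy, scipy, OpenCV 4.12 (cv2) and the standard library are available. Lean on these libraries where they do the work, as an engineer would, in place of code of your own. Each camera call takes 0.05 s, during which the arm holds its last target. There are 200 camera calls.

## Working session

There is one attempt and no reset: what is moved stays moved. The work goes in short steps, Python scripts to look and compute and a shell command to move; the robot and the scene stay as the last step left them, time stands still between calls to the robot, and variables do not carry over. Pictures are saved under pics/ and viewed, at most 13 in all, crops included, and the job is handed in when it is done.

```bash
mkdir -p pics; ls; python3 - <<'E'
from rig import status,cams,finder
import cv2,numpy as np
s=status.sense(); print({k:np.round(v,4).tolist() for k,v in s.items()})
ims=[]
for c in ["scene","top"]:
    d=cams.snapshot(c); print(c,[np.round(d[k],4).tolist() for k in("fx","fy","cx","cy","dist","origin","orientation")])
    cv2.imwrite(f"pics/{c}0.png",d["image"][...,::-1])
    for l in ["axle","axle_shaft","axle_collar","bore_mouth","stand","rest","scrubby_peach","coasters_plum","case_jade"]:
        print(l,[(np.round(r["rect"]).tolist(),round(r["p"],2)) for r in finder.find_in(c,l)[:2]])
E
```

```text
pics
{'time': 0.0, 'joint_pos': [1.2451, 0.4694, -0.0486, 1.5337, 0.0241, 1.141, -0.0823], 'qd': [0.0017, 0.0005, 0.0005, -0.0002, -0.0003, 0.001, 0.0008], 'joint_torque': [0.0006, -50.7971, -0.0812, -23.6148, -0.0616, 0.0378, 0.0002], 'position': [0.1972, -0.6449, 0.2215], 'tool_rot': [-0.0009, 0.989, 0.1479, -0.0002], 'force': [0.6655, 0.607, 0.6756], 'torque': [-0.0318, 0.0092, -0.0214], 'gripper_force': 0.0, 'width': 0.0871}
scene [565.0586, 565.0586, 323.0489, 248.2918, [-0.0195, 0.0, 0.0, 0.0, 0.0], [-0.3128, -0.4843, 1.2833], [0.8073, 0.2891, -0.1688, -0.486]]
axle []
axle_shaft []
axle_collar []
bore_mouth [([214.0, 209.0, 47.0, 45.0], 0.81)]
stand [([215.0, 206.0, 45.0, 50.0], 0.97)]
rest []
scrubby_peach [([340.0, 224.0, 17.0, 19.0], 0.54)]
coasters_plum []
case_jade [([357.0, 233.0, 71.0, 42.0], 0.76)]
top [574.5545, 574.5545, 317.8931, 243.9171, [0.038, 0.0, 0.0, 0.0, 0.0], [0.3082, -0.0004, 1.4837], [-0.6966, -0.0614, 0.0629, 0.712]]
axle [([413.0, 236.0, 85.0, 11.0], 0.73)]
axle_shaft [([414.0, 233.0, 83.0, 13.0], 0.87)]
axle_collar [([413.0, 236.0, 80.0, 6.0], 0.58)]
bore_mouth [([194.0, 239.0, 77.0, 50.0], 0.89)]
stand [([194.0, 241.0, 79.0, 49.0], 0.79)]
rest [([409.0, 232.0, 61.0, 21.0], 0.78), ([340.0, 191.0, 81.0, 29.0], 0.2)]
scrubby_peach [([299.0, 189.0, 31.0, 29.0], 0.68)]
coasters_plum [([144.0, 287.0, 49.0, 49.0], 0.91)]
case_jade [([337.0, 191.0, 82.0, 30.0], 0.84), ([195.0, 239.0, 81.0, 49.0], 0.68)]
```

```bash
python3 - <<'E'
import cv2
i=cv2.imread("pics/top0.png")[150:350,120:520]
cv2.imwrite("pics/top0c.png",cv2.resize(i,(800,400),interpolation=cv2.INTER_CUBIC))
E
```

```text
(no output)
```

View pics/top0c.png

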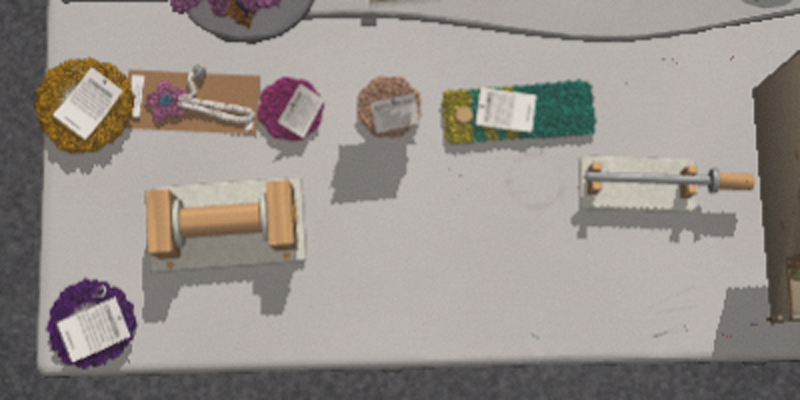

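View pics/scene0.png

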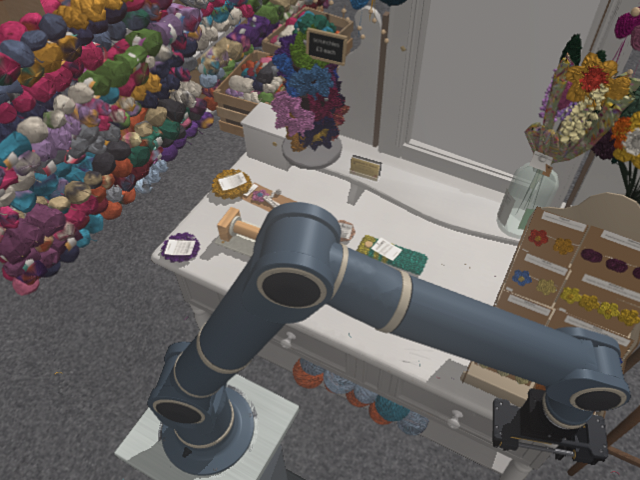

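The top view (2x crop) shows the axle in its rest on the right: nose near crop (587,178), knob near (752,181). The stand is on the left with its mouth facing the axle at about (294,215). The jade sleeve and scrubby lie above the path between them. In the scene view the arm hides both the rest and the stand's mouth.

```bash
cat > h.py <<'E'
import numpy as np,cv2
from scipy.spatial.transform import Rotation as R
from rig import status,cams,finder
def rot(q): return R.from_quat([q[1],q[2],q[3],q[0]])
def rays(d,uv):
    K=np.array([[d["fx"],0,d["cx"]],[0,d["fy"],d["cy"]],[0,0,1]])
    n=cv2.undistortPoints(np.array(uv,float).reshape(-1,1,2),K,np.array(d["dist"],float)).reshape(-1,2)
    v=np.c_[n[:,0],-n[:,1],-np.ones(len(n))]
    return np.array(d["origin"],float),rot(d["orientation"]).apply(v)
def onplane(d,uv,z):
    o,v=rays(d,uv); return o+v*((z-o[2])/v[:,2])[:,None]
def proj(d,P):
    p=rot(d["orientation"]).inv().apply(np.atleast_2d(P)-d["origin"])
    K=np.array([[d["fx"],0,d["cx"]],[0,d["fy"],d["cy"]],[0,0,1]])
    return cv2.projectPoints(p*[1,-1,-1],np.zeros(3),np.zeros(3),K,np.array(d["dist"],float))[0].reshape(-1,2)
def tri(obs):
    A=0;b=0
    for o,v in obs:
        v=v/np.linalg.norm(v);M=np.eye(3)-np.outer(v,v);A=A+M;b=b+M@o
    return np.linalg.solve(A,b)
def shift(P):
    "tool-frame shift in mm from the present TCP to world P"
    s=status.sense(); return rot(s["tool_rot"]).inv().apply(np.array(P)-s["position"])*1000
E
python3 - <<'E'
from h import *
d=cams.snapshot("top")
for l,z in [("axle",.045),("axle_shaft",.045),("rest",.03),("stand",.05),("bore_mouth",.05),("scrubby_peach",.02),("case_jade",.012),("coasters_plum",.02)]:
    for r in finder.silhouettes("top",l)[:1]:
        m=r["pixels"];c=cv2.minAreaRect(np.argwhere(m)[:,::-1].astype(np.float32)); print(l,round(r["p"],2),"box",np.round(c[0],1),np.round(c[1],1),round(c[2],1))
        print(np.round(onplane(d,cv2.boxPoints(c),z)[:,:2],3).tolist(), np.round(onplane(d,[c[0]],z)[0],3))
s=status.sense();w=cams.snapshot("wrist")
print(np.round(rot(s["tool_rot"]).inv().apply(np.array(w["origin"])-s["position"]),3), np.round((rot(s["tool_rot"]).inv()*rot(w["orientation"])).as_matrix(),2).tolist(),w["fx"])
print("topR",np.round(rot(d["orientation"]).as_matrix(),2).tolist())
E
```

```text
axle 0.81 box [454.  239.5] [11. 84.] 90.0
[[0.584, -0.247], [0.58, -0.46], [0.551, -0.457], [0.556, -0.245]] [ 0.568 -0.352  0.045]
axle_shaft 0.6 box [454.1 240.2] [11. 84.] 88.2
[[0.579, -0.246], [0.581, -0.459], [0.553, -0.458], [0.551, -0.246]] [ 0.566 -0.353  0.045]
rest 0.86 box [438.4 241.6] [59.5 27.2] 2.0
[[0.535, -0.237], [0.606, -0.243], [0.597, -0.395], [0.526, -0.388]] [ 0.566 -0.316  0.03 ]
stand 0.79 box [232.  262.1] [43.1 78.9] 85.9
[[0.571, 0.314], [0.582, 0.115], [0.472, 0.108], [0.462, 0.305]] [0.521 0.211 0.05 ]
bore_mouth 0.77 box [232.1 261.5] [43.3 79.1] 85.1
[[0.572, 0.315], [0.585, 0.116], [0.475, 0.107], [0.462, 0.304]] [0.523 0.211 0.05 ]
scrubby_peach 0.62 box [313.5 203. ] [30. 31.] 90.0
[[0.719, 0.043], [0.717, -0.039], [0.637, -0.037], [0.638, 0.044]] [0.678 0.003 0.02 ]
coasters_plum 0.79 box [165.5 311.5] [43. 43.] 90.0
[[0.459, 0.438], [0.457, 0.329], [0.349, 0.327], [0.351, 0.434]] [0.404 0.382 0.02 ]
[ 0.081  0.001 -0.163] [[0.0, 0.96, 0.29], [1.0, -0.0, 0.0], [0.0, 0.29, -0.96]] 351.6041345506177
topR [[-0.02, 0.98, -0.18], [-1.0, -0.02, 0.0], [0.0, 0.18, 0.98]]
```

```bash
python3 -m crank '193 -255 -60 0 0;193 -255 -60 0 0;193 -255 -60 0 0;193 -255 -60 0 0;193 -255 -60 0 0;193 -255 -60 0 0;193 -255 -60 0 0;193 -255 -60 0 0;193 -255 -60 0 0;193 -255 -60 0 0'; python3 -c "
from h import *
print(shift([.566,-.33,.22]).round())"
```

```text
time: 2.5
position: [0.3067, -0.3464, 0.2824]
tool_rot: [0.0, 0.989, 0.147, -0.0]
force: [-0.1, 0.1, 0.1]
width: 0.087
gripper_force: 0.0
[253.  60.  62.]
```

```bash
python3 -m crank '253 60 62 -1.27 0;253 60 62 -1.27 0;253 60 62 -1.27 0;253 60 62 -1.27 0;253 60 62 -1.27 0;253 60 62 -1.27 0;253 60 62 -1.27 0;253 60 62 -1.27 0;253 60 62 -1.27 0;253 60 62 -1.27 0;253 60 62 -1.27 0;253 60 62 -1.27 0'; python3 - <<'E'
from h import *
import pickle
d=cams.snapshot("wrist");cv2.imwrite("pics/w1.png",d["image"][...,::-1]);pickle.dump(d,open("w1.pkl","wb"))
for l in ["axle","axle_shaft","axle_collar","rest"]:
    for r in finder.silhouettes("wrist",l)[:1]: print(l,round(r["p"],2),r["rect"])
E
```

```text
time: 3.7
position: [0.5666, -0.3293, 0.2202]
tool_rot: [-0.0, 0.709, 0.705, -0.0]
force: [-1.1, 0.1, 0.8]
width: 0.0871
gripper_force: 0.0
axle 0.59 [307.8, 129.8, 29.3, 199.7]
axle_shaft 0.96 [304.3, 129.6, 32.3, 202.0]
axle_collar 0.76 [305.0, 126.7, 32.9, 201.6]
rest 0.82 [292.1, 131.7, 69.9, 146.5]
```

View pics/w1.png

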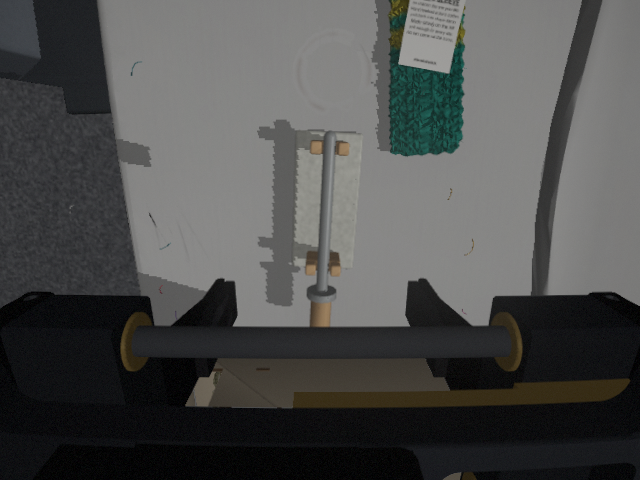

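The wrist view shows the nose tip at about (330,131), the collar front at about (321,287), and the knob partly behind the gripper bar. Next is a second wrist view, shifted sideways, to get the height.

```bash
python3 -m crank '20 -80 0 0 0;20 -80 0 0 0;20 -80 0 0 0;20 -80 0 0 0;20 -80 0 0 0'; python3 - <<'E'
from h import *
import pickle
d=cams.snapshot("wrist");cv2.imwrite("pics/w2.png",d["image"][...,::-1]);pickle.dump(d,open("w2.pkl","wb"))
d1=pickle.load(open("w1.pkl","rb"))
g=cv2.cvtColor(d["image"],cv2.COLOR_RGB2GRAY);g1=cv2.cvtColor(d1["image"],cv2.COLOR_RGB2GRAY)
for r in finder.silhouettes("wrist","axle_shaft")[:1]: print(r["rect"])
P=[[.57,-.25,.045],[.566,-.41,.045]]
print(proj(d1,P),proj(d,P))
for v in (170,230): print(g1[v,305:350])
uv=proj(d,[[.569,-.29,.045],[.567,-.35,.045]]).astype(int);print(uv)
for u,v in uv: print(g[v,u-22:u+23])
E
```

```text
time: 4.45
position: [0.4882, -0.3085, 0.221]
tool_rot: [0.001, 0.708, 0.706, 0.0]
force: [0.1, -0.8, -0.7]
width: 0.0872
gripper_force: 0.0
[375.2, 155.8, 44.1, 171.7]
[[323.51579546 134.49330503]
 [320.24664963 292.64919648]] [[406.17925245 157.34374534]
 [392.5145975  309.49147006]]
[145 144 143 141 141 141 143 146 145 143 140 142 143 145 145 142 122  82
  70  77  87  96 104 113 122 142 144 127 117 122 135 141 140 143 144 147
 149 147 145 145 146 147 147 149 148]
[142 142 140 138 139 140 142 144 145 144 144 142 142 121  84  70  80  90
  97 106 115 127 138 132 121 116 130 140 142 145 145 146 144 141 140 141
 143 143 140 140 139 138 139 141 143]
[[402 199]
 [396 257]]
[156 156 154 156 156 155 155 156 155 155 155 154 155 157 159 157 157 158
 159 158 158 119  76  75  80  88  99 107 115 124 152 153 141 132 142 157
 159 161 162 160 160 156 156 156 159]
[159 160 158 155 154 153 152 152 154 157 157 157 158 158 157 158 156 155
 155 156 123  78  73  79  91 100 108 117 129 141 144 136 133 151 152 153
 153 155 157 157 157 156 157 157 159]
```

```bash
cat > ax.py <<'E'
from h import *
import pickle
N=[];O=[];L=[]
for f,(ra,rb),(ca,cb) in (("w1.pkl",(165,240),(328.5,322.5)),("w2.pkl",(190,265),(402.5,395))):
    d=pickle.load(open(f,"rb"));g=cv2.cvtColor(d["image"],cv2.COLOR_RGB2GRAY).astype(float)
    pts=[]
    for v in range(ra,rb):
        c=ca+(cb-ca)*(v-ra)/(rb-ra);u0=int(c)-13
        p=g[v,u0:u0+27];b=np.median(np.r_[p[:4],p[-4:]]);t=b-18
        i=np.where(p<t)[0];a,z=i[0],i[-1]
        l=a-(t-p[a])/(p[a-1]-p[a]);r=z+(t-p[z])/(p[z+1]-p[z])
        pts.append((u0+(l+r)/2,v,r-l))
    pts=np.array(pts);k=np.polyfit(pts[:,1],pts[:,0],1);res=pts[:,0]-np.polyval(k,pts[:,1])
    ok=abs(res)<1;k=np.polyfit(pts[ok,1],pts[ok,0],1)
    print(f,ok.mean(),res[ok].std().round(2),"w",np.median(pts[:,2]).round(2))
    o,v=rays(d,[[np.polyval(k,100),100],[np.polyval(k,300),300]])
    n=np.cross(v[0],v[1]);N.append(n/np.linalg.norm(n));O.append(o);L.append(k)
dirn=np.cross(N[1],N[0]);dirn/=np.linalg.norm(dirn);dirn*=np.sign(dirn[1])
p=np.linalg.lstsq(np.array(N+[[0,1,0]]),np.array([N[0]@O[0],N[1]@O[1],-.33]),rcond=None)[0]
print("dir",dirn.round(4),"pt",p.round(4), "z at -.25,-.41:",[(p+dirn*((y+.33)/dirn[1])).round(4) for y in(-.25,-.41)])
for f,k,rs in (("w1.pkl",L[0],[(120,140),(280,305)]),("w2.pkl",L[1],[(145,165),(300,325)])):
    d=pickle.load(open(f,"rb"));g=cv2.cvtColor(d["image"],cv2.COLOR_RGB2GRAY)
    for a,b in rs:
        for v in range(a,b): 
            u=int(round(np.polyval(k,v)));print(v,g[v,u-14:u+15:2] if a>200 else g[v,u-5:u+6],end=" | " if v%2 else "\n")
        print()
E
python3 ax.py
```

```text
w1.pkl 1.0 0.13 w 12.78Traceback (most recent call last):
  File "ax.py", line 11, in <module>
    l=a-(t-p[a])/(p[a-1]-p[a]);r=z+(t-p[z])/(p[z+1]-p[z])
                                             ~^^^^^
IndexError: index 27 is out of bounds for axis 0 with size 27
```

```bash
sed -i 's/(402.5,395)/(408.5,399.5)/' ax.py; python3 ax.py
```

```text
w1.pkl 1.0 0.13 w 12.78
w2.pkl 0.9466666666666667 0.22 w 12.7
dir [0.0571 0.9983 0.0141] pt [ 0.571  -0.33    0.0465] z at -.25,-.41: [array([ 0.5756, -0.25  ,  0.0476]), array([ 0.5664, -0.41  ,  0.0453])]
120 [132 134 133 132 133 133 132 133 134 134 133]
121 [133 133 134 133 134 133 132 132 133 133 132] | 122 [131 132 133 132 133 133 133 133 134 134 133]
123 [133 134 133 134 135 132 133 133 136 133 132] | 124 [133 133 133 133 133 133 133 133 134 133 133]
125 [133 133 133 133 133 134 133 134 134 134 133] | 126 [133 133 133 133 134 133 134 133 135 134 133]
127 [133 133 134 135 135 134 133 134 133 133 132] | 128 [134 132 133 133 134 132 132 133 134 132 134]
129 [133 133 132 134 134 133 133 134 133 133 134] | 130 [134 133 134 119 109 109 115 127 133 133 132]
131 [101 100  92  85  82  87  93  99 103 102 103] | 132 [102  78  72  76  86  92  96  98  98  98 107]
133 [ 90  73  79  85  91  99 104 103 106 105 114] | 134 [ 73  76  82  90  98 104 109 111 114 112 117]
135 [ 70  77  87  94 103 111 115 115 118 117 115] | 136 [ 71  79  90  97 104 114 121 125 126 122 115]
137 [ 69  73  80  90  97 10
[... 3692 characters left out ...]
1 106 109 117 126 128 136  27]
315 [145 137  81  76  80  89  94 103 111 119 125 131 139 131  29] | 316 [145 146 108  76  84  93  97 105 114 120 126 131 137 129  28]
317 [145 145 113  67  85  94 100 104 113 122 127 131 135 130  68] | 318 [144 145 113  63  76  91 101 107 114 122 128 131 132 131 135]
319 [145 145 102  63  73  82  96 106 115 124 127 130 131 143 142] | 320 [145 145  98  63  72  81  91 104 116 125 133 140 137 144 144]
321 [144 145  88  65  73  80  92 104 117 126 134 142 140 144 145] | 322 [144 145 146  61  69  78  86 100 111 125 132 141 138 146 144]
323 [145 145 132  59  67  78  87 101 113 125 133 142 138 146 145] | 324 [144 145 128  59  70  79  89 100 114 126 132 140 137 146 145]
```

```bash
python3 - <<'E'
from h import *
import pickle
for f,n,c in (("w1.pkl",(330.5,130.3),(321.5,290.3)),("w2.pkl",(413,153.2),(396,306.8))):
    d=pickle.load(open(f,"rb"))
    print(onplane(d,[n],.045).round(4),onplane(d,[c],.051).round(4))
print(shift([.528,.05,.20]).round())
E
```

```text
[[ 0.5765 -0.2463  0.045 ]] [[ 0.5673 -0.4045  0.051 ]]
[[ 0.5762 -0.2461  0.045 ]] [[ 0.5681 -0.4036  0.051 ]]
[358.  39.  21.]
```

```bash
python3 -m crank '338 71 21 0 0;338 71 21 0 0;338 71 21 0 0;338 71 21 0 0;338 71 21 0 0;338 71 21 0 0;338 71 21 0 0;338 71 21 0 0;338 71 21 0 0;338 71 21 0 0'; python3 - <<'E'
from h import *
import pickle
d=cams.snapshot("wrist");cv2.imwrite("pics/s1.png",d["image"][...,::-1]);pickle.dump(d,open("s1.pkl","wb"))
for r in finder.silhouettes("wrist","bore_mouth")[:2]: print(r["rect"],r["p"])
E
python3 -m crank '20 -70 0 0 0;20 -70 0 0 0;20 -70 0 0 0;20 -70 0 0 0;20 -70 0 0 0'; python3 - <<'E'
from h import *
import pickle
d=cams.snapshot("wrist");cv2.imwrite("pics/s2.png",d["image"][...,::-1]);pickle.dump(d,open("s2.pkl","wb"))
a=cv2.imread("pics/s1.png")[:300];b=cv2.imread("pics/s2.png")[:300]
cv2.imwrite("pics/s12.png",np.vstack([a,b]))
E
```

```text
time: 5.55
position: [0.5597, 0.0283, 0.1992]
tool_rot: [0.0, 0.709, 0.705, -0.0]
force: [0.6, 0.1, 0.0]
width: 0.0868
gripper_force: 0.0
[226.8, 0.0, 122.7, 132.2] 0.93
time: 6.15
position: [0.4906, 0.0486, 0.1999]
tool_rot: [0.0, 0.709, 0.705, 0.0]
force: [-0.7, -0.2, 1.5]
width: 0.087
gripper_force: 0.0
```

View pics/s12.png

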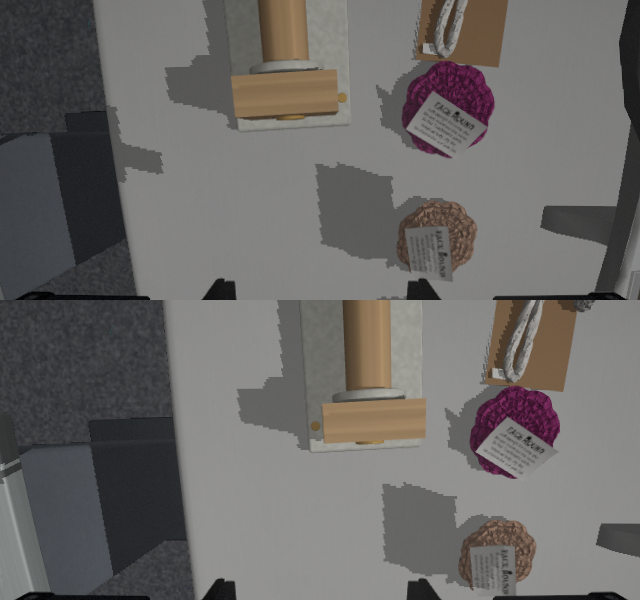

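Both views show the stand's near cheek. Below its front edge a strip of the brass rim shows at about (290,117) in the first view and (370,141) in the second. I'll zoom in to measure it.

```bash
python3 - <<'E'
import cv2,numpy as np
a=cv2.imread("pics/s1.png")[60:135,225:358];b=cv2.imread("pics/s2.png")[90:165,295:428]
cv2.imwrite("pics/s12z.png",cv2.resize(np.hstack([a,b])[:, :],None,fx=3,fy=3,interpolation=cv2.INTER_NEAREST))
z=cv2.resize(np.vstack([a,b])[:, :],(133*5,150*4),interpolation=cv2.INTER_NEAREST)
cv2.imwrite("pics/s12z.png",z)
E
```

```text
(no output)
```

View pics/s12z.png

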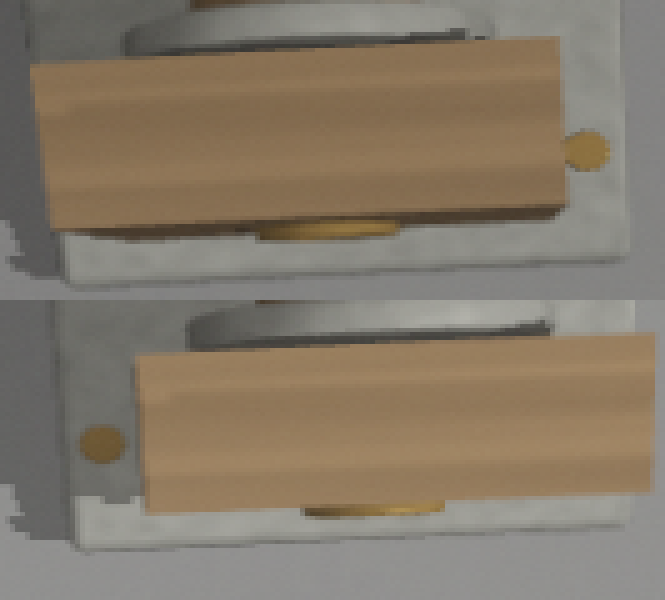

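```bash
python3 - <<'E'
from h import *
import pickle
d1=pickle.load(open("s1.pkl","rb"));d2=pickle.load(open("s2.pkl","rb"))
def both(n,a,b,z):
    o1,v1=rays(d1,[a]);o2,v2=rays(d2,[b]);t=tri([(o1,v1[0]),(o2,v2[0])])
    print(n,"tri",t.round(4),"pl1",onplane(d1,[a],z)[0,:2].round(4),"pl2",onplane(d2,[b],z)[0,:2].round(4))
both("cheekL",(235,117.5),(324.4,143),.076)
both("cheekR",(338.4,111.5),(425.6,137.5),.076)
both("baseL",(238.2,131.5),(311,152.5),.012)
both("baseR",(350.2,125),(420.6,146.2),.012)
both("rimL",(275.4,119.5),(355.4,143.8),.045)
both("rimR",(305,117.5),(384,141.8),.045)
both("rimC",(290.2,119),(369.7,143.5),.045)
E
```

```text
cheekL tri [0.4945 0.1213 0.0776] pl1 [0.4941 0.121 ] pl2 [0.4946 0.1215]
cheekR tri [0.5743 0.1252 0.0765] pl1 [0.5742 0.1247] pl2 [0.5746 0.1257]
baseL tri [0.4823 0.1111 0.0161] pl1 [0.4813 0.1109] pl2 [0.4822 0.111 ]
baseR tri [0.5886 0.1165 0.0124] pl1 [0.5885 0.1161] pl2 [0.5888 0.1168]
rimL tri [0.5219 0.1201 0.0475] pl1 [0.5216 0.1203] pl2 [0.5221 0.12  ]
rimR tri [0.5471 0.1217 0.0454] pl1 [0.5471 0.1217] pl2 [0.5471 0.1216]
rimC tri [0.5344 0.1204 0.0467] pl1 [0.5343 0.1206] pl2 [0.5346 0.1202]
```

```bash
python3 -c "
from h import *
print(shift([.5697,-.353,.10]).round(1))"
```

```text
[-401.3   81.5   99.7]
```

```bash
python3 -m crank '-401 81 40 0.05 0;-401 81 40 0.05 0;-401 81 40 0.05 0;-401 81 40 0.05 0;-401 81 40 0.05 0;-401 81 40 0.05 0;-401 81 40 0.05 0;-401 81 40 0.05 0;-401 81 40 0.05 0;-401 81 40 0.05 0;-401 81 70 0.05 0;-401 81 100 0.05 0;-401 81 100 0.05 0;-401 81 100 0.05 0'; python3 - <<'E'
from h import *
s=status.sense();print(shift([.5697,-.353,.027]).round(1), rot(s["tool_rot"]).as_matrix()[:,0].round(4))
E
```

```text
time: 7.6
position: [0.5694, -0.3498, 0.1]
tool_rot: [-0.0, 0.725, 0.689, 0.0]
force: [-0.3, -0.1, 0.5]
width: 0.0875
gripper_force: 0.0
[-3.2  0.5 73. ] [0.0518 0.9987 0.001 ]
```

```bash
python3 -m crank '-3 0 30 0.005 0;-3 0 55 0.005 0;-3 0.5 73 0.005 0;-3 0.5 73 0.005 0;-3 0.5 73 0.005 0;-3 0.5 73 0.005 255;-3 0.5 73 0.005 255;-3 0.5 73 0.005 255;-3 0.5 73 0.005 255;-3 0.5 73 0.005 255;-3 0.5 73 0.005 255;-3 0.5 73 0.005 255;-3 0.5 73 0.005 255;-3 0.5 73 0.005 255'; python3 - <<'E'
from h import *
s=status.sense();print(s["position"],s["force"],s["width"],s["gripper_force"])
E
```

```text
time: 9.0
position: [0.5692, -0.3546, 0.0265]
tool_rot: [-0.0, 0.728, 0.686, -0.0]
force: [0.2, -0.6, -0.3]
width: 0.0228
gripper_force: 0.0
[ 0.56916634 -0.35458219  0.0265049 ] [ 0.21775777 -0.59134814 -0.26641596] 0.02278333870202795 0.0
```

Fingers are still closing.

```bash
python3 -m crank '0 0 0 0 255;0 0 0 0 255;0 0 0 0 255;0 0 0 0 255;0 0 0 0 255;0 0 0 0 255'; python3 -m crank '0 0 -20 0 255;0 0 -40 0 255;0 0 -60 0 255;0 0 -60 0 255'; python3 - <<'E'
from h import *
s=status.sense();X=rot(s["tool_rot"]).as_matrix()[:,0];print(X.round(4))
E
```

```text
time: 9.6
position: [0.5692, -0.3546, 0.0266]
tool_rot: [0.0, 0.728, 0.686, 0.0]
force: [-0.8, 0.2, -0.3]
width: 0.011
gripper_force: 30.0
time: 10.0
position: [0.571, -0.3553, 0.0893]
tool_rot: [0.003, 0.728, 0.686, 0.001]
force: [1.1, -0.6, -1.1]
width: 0.0109
gripper_force: 30.0
[ 0.059   0.9983 -0.0023]
```

```bash
python3 -c "
from h import *
print(shift([.5411,-.0083,.089]).round(1))"
```

```text
[344.7 -50.4  -0.7]
```

```bash
python3 -m crank '40 -6 0 -0.02 255;80 -12 0 -0.04 255;120 -18 0 -0.06 255;160 -23 0 -0.08 255;200 -29 0 -0.11 255;240 -35 0 -0.11 255;280 -41 0 -0.11 255;315 -46 0 -0.11 255;335 -49 0 -0.11 255;345 -50 0 -0.11 255;345 -50 0 -0.11 255;345 -50 0 -0.11 255'; python3 - <<'E'
from h import *
import pickle
s=status.sense();X=rot(s["tool_rot"]).as_matrix();print(X.round(4).tolist())
d=cams.snapshot("wrist");cv2.imwrite("pics/c1.png",d["image"][...,::-1]);pickle.dump(d,open("c1.pkl","wb"))
print(proj(d,[[.5345,.1205,.045]]),"nose pred",proj(d,[np.array(s["position"])-[0,0,-.019]+X[:,0]*.109]))
g=d["image"][0:300,180:480];cv2.imwrite("pics/c1c.png",cv2.resize(g,None,fx=2,fy=2)[...,::-1])
E
```

```text
time: 11.2
position: [0.5395, -0.0088, 0.086]
tool_rot: [0.0, 0.689, 0.724, -0.001]
force: [0.4, -0.2, -1.6]
width: 0.0108
gripper_force: 30.0
[[-0.0495, 0.9988, -0.0007], [0.9988, 0.0495, -0.001], [-0.001, -0.0008, -1.0]]
[[322.37507946  36.63596711]] nose pred [[318.99232527  53.89653687]]
```

View pics/c1c.png

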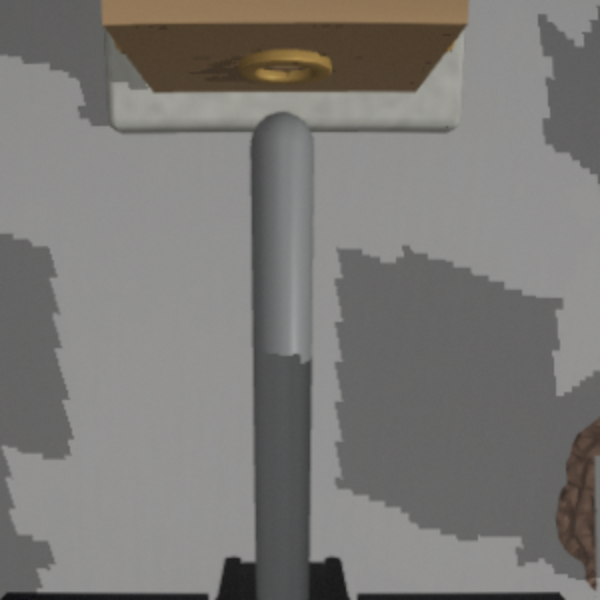

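The crop shows the nose tip at pixel (321.5,56.5) and the bore centre at about (322.5,33.5). The held shaft runs straight towards the bore. I'll compute the shaft line at grip height.

```bash
cat > shaft.py <<'E'
import sys,pickle
from h import *
def line(d,ra,rb,u0,u1,z,thr=20):
    g=cv2.cvtColor(d["image"],cv2.COLOR_RGB2GRAY).astype(float);L=[];Rr=[]
    G=cv2.GaussianBlur(g,(0,0),1);gr=np.abs(np.gradient(G,axis=1))
    for v in range(ra,rb):
        p=gr[v,u0:u1];i=np.where((p>thr/4)&(p>=np.r_[0,p[:-1]])&(p>=np.r_[p[1:],0]))[0]
        if len(i)>1: L.append((u0+i[0],v));Rr.append((u0+i[-1],v))
    L=np.array(L,float);Rr=np.array(Rr,float)
    kl=np.polyfit(L[:,1],L[:,0],1);kr=np.polyfit(Rr[:,1],Rr[:,0],1)
    print("res",(L[:,0]-np.polyval(kl,L[:,1])).std().round(2),(Rr[:,0]-np.polyval(kr,Rr[:,1])).std().round(2),len(L))
    k=(kl+kr)/2
    for v in(ra,rb):
        P=onplane(d,[(np.polyval(kl,v),v),(np.polyval(kr,v),v)],z);print("at row",v,"mid",P.mean(0).round(4),"w mm",(np.linalg.norm(P[1]-P[0])*1000).round(2))
    a=onplane(d,[(np.polyval(k,ra),ra),(np.polyval(k,rb),rb)],z);t=a[0]-a[1];print("yaw",np.arctan2(-t[0],t[1]).round(4))
    return k
if __name__=="__main__":
    d=pickle.load(open("c1.pkl","rb"))
    line(d,72,170,295,348,.105)
    print(onplane(d,[(321.5,56.3)],.105),onplane(d,[(322.5,33.5)],.045))
E
python3 shaft.py
```

```text
res 0.3 3.85 98
at row 72 mid [0.5348 0.0937 0.105 ] w mm 11.55
at row 170 mid [0.5384 0.0571 0.105 ] w mm 14.92
yaw 0.0976
[[0.53511383 0.09924677 0.105     ]] [[0.53448797 0.12201529 0.045     ]]
```

```bash
sed -i 's/295,348,.105/298,342,.105/' shaft.py; python3 shaft.py; python3 -c "
from h import *
s=status.sense();print(s['position'],shift([.5345+.0066-.0001,-.0083,.0266]))"
```

```text
res 0.3 0.3 98
at row 72 mid [0.5352 0.0937 0.105 ] w mm 12.26
at row 170 mid [0.537  0.0571 0.105 ] w mm 12.07
yaw 0.0493
[[0.53511383 0.09924677 0.105     ]] [[0.53448797 0.12201529 0.045     ]]
[ 0.53959785 -0.0092552   0.08606198] [ 0.94481215  1.4886755  59.46004503]
```

```bash
python3 -m crank '0 0.6 20 0 255;0 0.6 40 0 255;0 0.6 55 0 255;0 0.6 59.5 0 255;0 0.6 59.5 0 255;0 0.6 59.5 0 255;5 0.6 59.5 0 255;10 0.6 59.5 0 255;12 0.6 59.5 0 255;12 0.6 59.5 0 255;12 0.6 59.5 0 255'; python3 - <<'E'
from h import *
import pickle
s=status.sense();X=rot(s["tool_rot"]).as_matrix();print(X.round(4).tolist())
d=cams.snapshot("wrist");pickle.dump(d,open("c2.pkl","wb"))
g=d["image"][0:200,200:440];cv2.imwrite("pics/c2c.png",cv2.resize(g,None,fx=3,fy=3)[...,::-1])
E
```

```text
time: 12.35
position: [0.5396, 0.0048, 0.0272]
tool_rot: [0.0, 0.689, 0.725, -0.0]
force: [0.3, -0.7, -0.8]
width: 0.0109
gripper_force: 30.0
[[-0.0514, 0.9987, 0.0002], [0.9987, 0.0514, -0.0002], [-0.0003, 0.0002, -1.0]]
```

View pics/c2c.png

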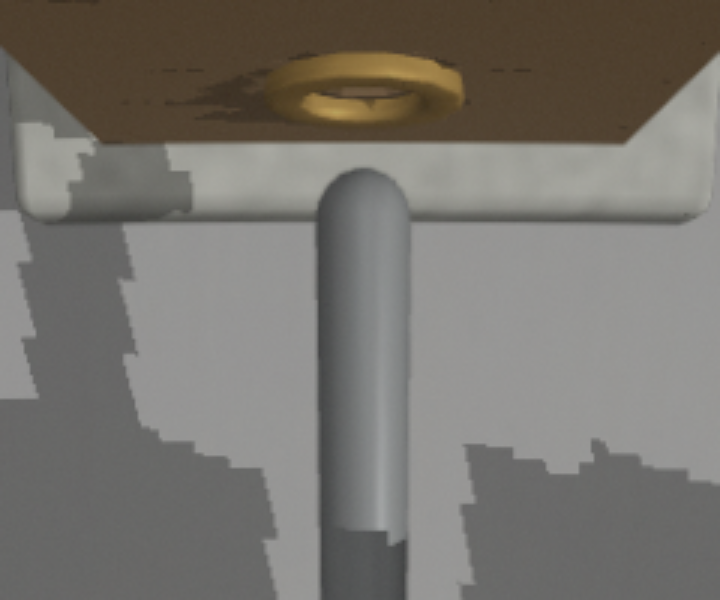

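The nose (zoomed centre x=363) lines up with the rim (265–464, centre 364.5), so I'll go in gently.

```bash
python3 -m crank '4 0 0 0 255;7 0 0 0 255;9 0 0 0 255;11 0 0 0 255;13 0 0 0 255;13 0 0 0 255'; python3 -m crank '3 0 0 0 255;6 0 0 0 255;6 0 0 0 255'
```

```text
time: 13.0
position: [0.5389, 0.0182, 0.0271]
tool_rot: [-0.0, 0.689, 0.725, 0.0]
force: [-0.0, 0.0, -1.4]
width: 0.0109
gripper_force: 30.0
time: 13.3
position: [0.5386, 0.0245, 0.0271]
tool_rot: [-0.0, 0.689, 0.725, 0.0]
force: [-0.5, -0.5, -0.6]
width: 0.0111
gripper_force: 30.0
```

```bash
python3 -m crank '6 0 0 0 255;12 0 0 0 255;18 0 0 0 255;24 0 0 0 255;30 0 0 0 255;30 0 0 0 255'; python3 -m crank '6 0 0 0 255;12 0 0 0 255;18 0 0 0 255;24 0 0 0 255;24 0 0 0 255;24 0 0 0 255';  python3 -m crank '4 0 0 0 255;8 0 0 0 255;8 0 0 0 255'
```

```text
time: 13.9
position: [0.537, 0.0551, 0.0271]
tool_rot: [-0.0, 0.688, 0.726, 0.0]
force: [-0.6, 0.1, -0.3]
width: 0.0107
gripper_force: 30.0
time: 14.5
position: [0.5358, 0.0778, 0.0271]
tool_rot: [0.0, 0.689, 0.725, -0.0]
force: [0.6, -0.4, 0.7]
width: 0.0107
gripper_force: 30.0
time: 14.8
position: [0.5355, 0.0865, 0.0271]
tool_rot: [-0.0, 0.689, 0.725, 0.0]
force: [0.2, 0.3, -1.2]
width: 0.0107
gripper_force: 30.0
```

```bash
python3 -m crank '3 0 0 0 255;6 0 0 0 255;9 0 0 0 255;12 0 0 0 255;12 0 0 0 255;12 0 0 0 255'; python3 - <<'E'
from h import *
d=cams.snapshot("wrist");g=d["image"][0:400,160:480];cv2.imwrite("pics/c3c.png",cv2.resize(g,None,fx=1.5,fy=1.5)[...,::-1])
E
```

```text
time: 15.4
position: [0.5347, 0.0948, 0.0267]
tool_rot: [0.001, 0.69, 0.724, -0.002]
force: [-0.2, -5.2, -1.2]
width: 0.0111
gripper_force: 30.0
```

View pics/c3c.png

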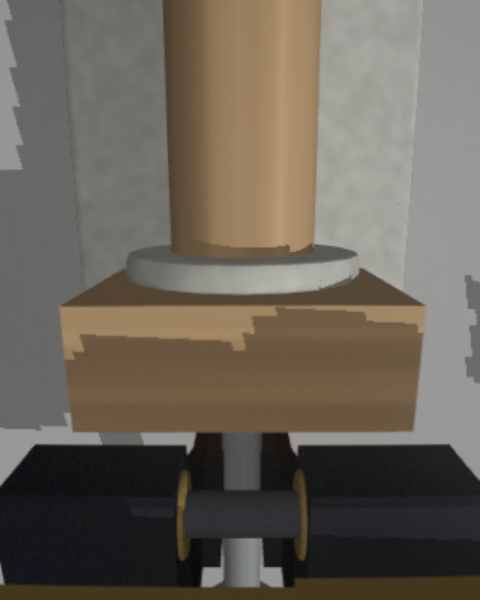

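The force in y is −5 N about 83 mm deep, so the nose has met the brake. The shaft is still held ahead of the collar and straight in line with the cheek. Now I'll unload, release, and slide the open fingers back along the axle to the knob.

```bash
python3 -m crank '-4 0 0 0 255;-4 0 0 0 255;-4 0 0 0 255;-4 0 0 0 0;-4 0 0 0 0;-4 0 0 0 0;-4 0 0 0 0;-4 0 0 0 0;-4 0 0 0 0;-4 0 0 0 0;-4 0 0 0 0;-4 0 0 0 0;-4 0 0 0 0;-4 0 0 0 0;-4 0 0 0 0'; python3 - <<'E'
from h import *
s=status.sense();X=rot(s["tool_rot"]).as_matrix();print(X[:,0].round(4),shift([.5345+.0054,.0135,.027]).round(1))
E
```

```text
time: 16.95
position: [0.5351, 0.0936, 0.0271]
tool_rot: [0.0, 0.689, 0.725, 0.0]
force: [0.1, 0.1, 0.2]
width: 0.0859
gripper_force: 0.0
[-5.100e-02  9.987e-01 -1.000e-04] [-80.2   0.7   0.1]
```

```bash
python3 -m crank '-30 0.5 0 0 0;-60 0.5 0 0 0;-80 0.5 0 0 0;-80 0.5 0 0 0;-80 0.5 0 0 0;-80 0.5 0 0 0'; python3 - <<'E'
from h import *
import pickle
d=cams.snapshot("wrist");pickle.dump(d,open("k1.pkl","wb"));g=d["image"][130:480,120:520];cv2.imwrite("pics/k1c.png",cv2.resize(g,None,fx=1.6,fy=1.6)[...,::-1])
s=status.sense();X=rot(s["tool_rot"]).as_matrix()[:,0]
for y in (.045,.037,-.008): 
    t=(y-.1205); print(y,proj(d,[[.5345-.0511*t,y,.045],[.5345-.0511*t-.016,y,.045],[.5345-.0511*t+.016,y,.045],[.5345-.0511*t,y,.061]]).round(1).tolist())
E
```

```text
time: 17.55
position: [0.5397, 0.0154, 0.0272]
tool_rot: [-0.0, 0.688, 0.726, 0.001]
force: [0.8, 0.1, 0.6]
width: 0.0869
gripper_force: 0.0
0.045 [[319.9, 254.0], [283.2, 252.1], [356.4, 255.8], [319.7, 267.3]]
0.037 [[319.8, 271.0], [283.7, 269.2], [355.8, 272.8], [319.7, 286.0]]
-0.008 [[319.7, 357.7], [286.6, 356.1], [352.7, 359.1], [319.5, 379.6]]
```

View pics/k1c.png

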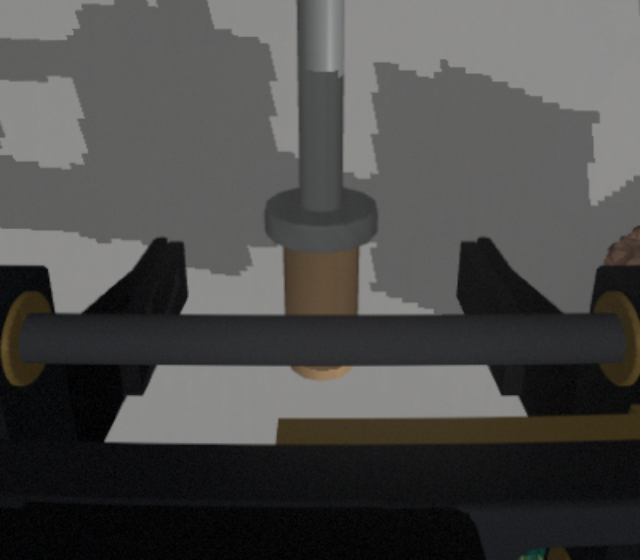

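The view shows the collar at about pixel (320,265) and the knob centred between the open fingers, slightly drooped. Collar y is about 0.044, as expected. I'll grip the knob a little lower, then lift to level.

```bash
python3 -m crank '-2 0 3 0 0;-2 0 3 0 0;-2 0 3 0 255;-2 0 3 0 255;-2 0 3 0 255;-2 0 3 0 255;-2 0 3 0 255;-2 0 3 0 255;-2 0 3 0 255;-2 0 3 0 255;-2 0 3 0 255;-2 0 3 0 255;-2 0 3 0 255;-2 0 3 0 255;-2 0 3 0 255;-2 0 3 0 255'; python3 -m crank '0 0 -1 0 255;0 0 -2 0 255;0 0 -3 0 255;0 0 -3 0 255;0 0 -3 0 255'; python3 -c "
from rig import status;print(status.sense()['joint_pos'])"
```

```text
time: 19.2
position: [0.5397, 0.0118, 0.0241]
tool_rot: [0.0, 0.689, 0.725, -0.0]
force: [0.3, -0.3, 0.4]
width: 0.0212
gripper_force: 30.0
time: 19.7
position: [0.5397, 0.0117, 0.027]
tool_rot: [0.0, 0.689, 0.725, -0.0]
force: [-0.6, -0.1, -0.9]
width: 0.0212
gripper_force: 30.0
[ 0.26933635  0.55507963 -0.47754203  1.99782233  0.39592505  0.67943828
 -0.4084082 ]
```

```bash
python3 -m crank '2 0 0 0 255;4 0 0 0 255;6 0 0 0 255;8 0 0 0 255;10 0 0 0 255;12 0 0 0 255;14 0 0 0 255;16 0 0 0 255;18 0 0 0 255;20 0 0 0 255'; python3 -m crank '2 0 0 0 255;4 0 0 0 255;6 0 0 0 255;8 0 0 0 255;10 0 0 0 255;12 0 0 0 255;14 0 0 0 255;16 0 0 0 255;18 0 0 0 255;20 0 0 0 255'
```

```text
time: 20.7
position: [0.5383, 0.0275, 0.0266]
tool_rot: [0.001, 0.69, 0.724, -0.003]
force: [0.4, -8.6, -1.4]
width: 0.0213
gripper_force: 30.0
time: 21.7
position: [0.5373, 0.0475, 0.0266]
tool_rot: [0.001, 0.69, 0.724, -0.003]
force: [-0.1, -7.5, -0.2]
width: 0.0212
gripper_force: 30.0
```

```bash
python3 -m crank '2 0 0 0 255;4 0 0 0 255;6 0 0 0 255;8 0 0 0 255;10 0 0 0 255;12 0 0 0 255;14 0 0 0 255;16 0 0 0 255;18 0 0 0 255;20 0 0 0 255;22 0 0 0 255;24 0 0 0 255;26 0 0 0 255;28 0 0 0 255;30 0 0 0 255'; python3 -m crank '1 0 0 0 255;2 0 0 0 255;3 0 0 0 255;4 0 0 0 255'
```

```text
time: 23.2
position: [0.536, 0.0761, 0.0268]
tool_rot: [0.002, 0.69, 0.724, -0.003]
force: [-0.3, -10.6, 2.5]
width: 0.0213
gripper_force: 30.0
time: 23.6
position: [0.5359, 0.0799, 0.0269]
tool_rot: [0.002, 0.69, 0.724, -0.004]
force: [0.5, -11.6, 2.2]
width: 0.0214
gripper_force: 30.0
```

```bash
for i in 1; do python3 -m crank '1 0 0 0 255;2 0 0 0 255;3 0 0 0 255;3 0 0 0 255'; done; python3 -m crank '1 0 0 0 255;2 0 0 0 255;2 0 0 0 255' | grep -E 'pos|force'; python3 -m crank '1 0 0 0 255;1 0 0 0 255' | grep -E 'pos|force'
```

```text
time: 24.0
position: [0.5358, 0.083, 0.0269]
tool_rot: [0.002, 0.69, 0.724, -0.003]
force: [-0.2, -10.2, 2.1]
width: 0.0211
gripper_force: 30.0
position: [0.5357, 0.0849, 0.027]
force: [-0.2, -11.7, 3.2]
gripper_force: 30.0
position: [0.5357, 0.0858, 0.027]
force: [-0.5, -10.8, 2.9]
gripper_force: 30.0
```

```bash
python3 -m crank '1 0 -1 0 255;1 0 -1 0 255' | grep -E 'pos|force:'; python3 -m crank '1 0 0 0 255;1 0 0 0 255' | grep -E 'pos|force:';python3 -m crank '1 0 0 0 255;1 0 0 0 255' | grep -E 'pos|force:'; python3 - <<'E'
from h import *
d=cams.snapshot("wrist");g=d["image"][150:400,200:440];cv2.imwrite("pics/e1.png",cv2.resize(g,None,fx=2.4,fy=2.4,interpolation=cv2.INTER_CUBIC)[...,::-1])
E
```

```text
position: [0.5352, 0.0882, 0.0276]
force: [0.7, -8.5, -0.9]
gripper_force: 30.0
position: [0.5351, 0.0893, 0.0275]
force: [0.1, -8.6, -0.7]
gripper_force: 30.0
position: [0.5351, 0.0893, 0.0275]
force: [0.2, -9.4, -0.8]
gripper_force: 30.0
```

View pics/e1.png

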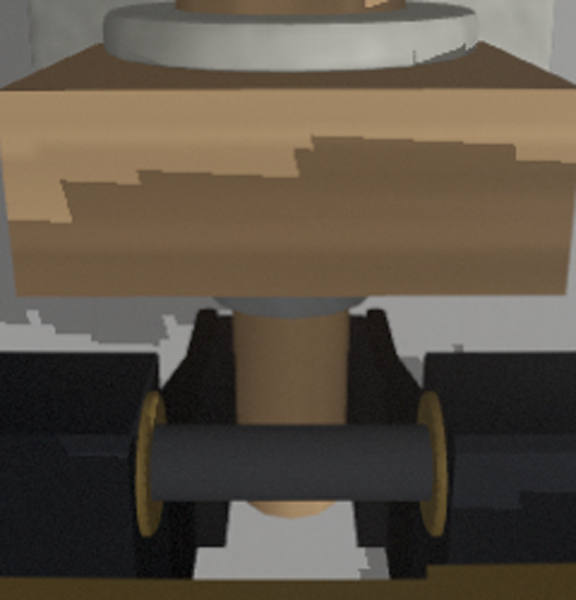

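The last millimetre gave no motion. The collar has almost vanished under the cheek's edge, so this is probably the stop. I'll push a little more to confirm.

```bash
for i in 1; do python3 -m crank '1 0 0 0 255;1 0 0 0 255' | grep -E 'pos|force:'; done; python3 -m crank '1 0 0 0 255;1 0 0 0 255' | grep -E 'pos|force:'; python3 -m crank '1 0 0 0 255;1 0 0 0 255' | grep -E 'pos|force:'
```

```text
position: [0.5351, 0.0893, 0.0274]
force: [1.1, -10.5, 0.0]
gripper_force: 30.0
position: [0.5351, 0.0893, 0.0274]
force: [0.6, -13.0, 0.5]
gripper_force: 30.0
position: [0.5351, 0.0893, 0.0274]
force: [0.8, -15.3, 1.0]
gripper_force: 30.0
```

The position is fixed while the force climbs 13→15 N, so this is the rigid stop. Now I'll unload most of the push without pulling, then release.

```bash
python3 -m crank '-2 0 0 0 255;-4 0 0 0 255;-5 0 0 0 255;-5 0 0 0 255' | grep -E 'pos|force:'; python3 -m crank '0 0 0 0 0;0 0 0 0 0;0 0 0 0 0;0 0 0 0 0;0 0 0 0 0;0 0 0 0 0;0 0 0 0 0;0 0 0 0 0;0 0 0 0 0;0 0 0 0 0;0 0 0 0 0;0 0 0 0 0'
```

```text
position: [0.5353, 0.0893, 0.0276]
force: [0.2, -6.4, -1.4]
gripper_force: 30.0
time: 27.35
position: [0.5356, 0.0926, 0.028]
tool_rot: [0.0, 0.689, 0.725, -0.0]
force: [0.7, -0.9, 0.2]
width: 0.0869
gripper_force: 0.0
```

```bash
python3 -m crank '0 0 -20 0 0;0 0 -50 0 0;0 0 -80 0 0;-20 0 -100 0 0;-50 0 -100 0 0;-80 0 -100 0 0;-80 0 -100 0 0;-80 0 -100 0 0;-80 0 -100 0 0'; python3 - <<'E'
from h import *
d=cams.snapshot("wrist");g=d["image"][0:250,200:440];cv2.imwrite("pics/e2.png",cv2.resize(g,None,fx=2.4,fy=2.4,interpolation=cv2.INTER_CUBIC)[...,::-1])
E
```

```text
time: 28.25
position: [0.5396, 0.014, 0.1281]
tool_rot: [-0.0, 0.688, 0.725, 0.0]
force: [0.5, -0.7, -0.4]
width: 0.0869
gripper_force: 0.0
```

View pics/e2.png

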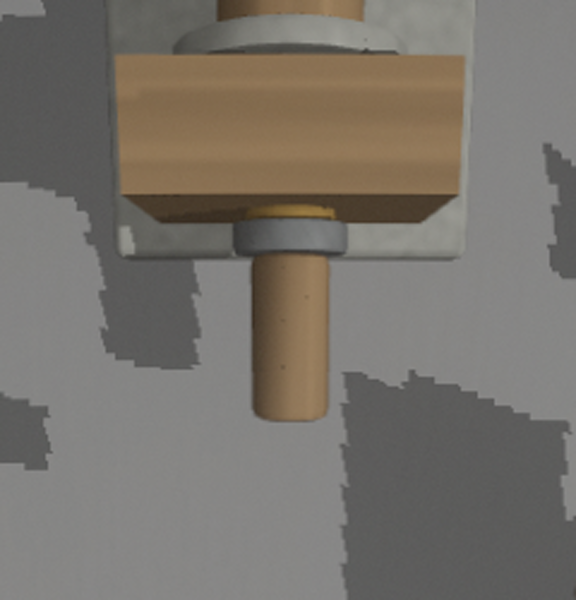

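In the last picture the collar (zoomed about (290,235)) sits directly against the brass rim (about (290,211)). The axle is straight and free, and the gripper is clear, so I'm handing in.

```bash
python3 -c "
from rig import ticket;print(ticket.hand_in())"
```

```text
the job is handed in; nothing more can be done
None
```

The job is handed in: the axle was gripped by the shaft, released partway in, then pushed by the knob to the rigid stop (peak reading about 15 N); the last picture shows the collar against the brass rim and the gripper clear, with the verdict not reported back.

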